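# Prop and hold an inlaid panel

### The arm

A 6-joint arm with a two-finger parallel gripper is mounted at the origin on the work surface. World frame = base frame: x ahead of the robot, y to its left, z up, the work surface at z = 0. Lengths are in m, angles in degrees, forces in N, time in s.
With the tool pointing down it reaches from about 0.375 to 0.9 m from the base axis. Payload 3.1 kg.
Tool frame: the origin (TCP) lies on the centre line of the jaws, within the pads' length; the fingertips stand 25 mm ahead of it and the grasp point (between the pads) lies 6 mm ahead of it; z points along the fingers, y is the line along which they close (so a half turn about z gives the same grasp; the last joint's range is limited). The gripper opens to 87 mm and grips with 3 to 60 N. Pads are 19 mm wide; open, the fingers measure 117 mm over their backs; the gripper's body (75 mm by 190 mm) begins 51 mm behind the grasp point.
Start: joints at [59.731, 30.224, 82.088, -0, 67.689, -10.227], TCP at [0.214, 0.587, 0.224] pointing down, gripper open.
Joint ranges: [-176.69, 176.69], [-43.24, 126.21], [12.49, 139.97], [-82, 262], [0, 151.66], [-163.58, 163.58]. Speed limits (degrees/s): [159.86, 159.86, 180, 180, 180, 180].

### API

Orientations are given as a 3x3 rotation matrix whose columns are the frame's x, y, z axes.
In Python, from rig import * gives the robot as it stands.
- The arm moves only by the tool step_arm, never from a script. Its argument "steps" is a list of rows, each a list of 7 numbers: the shift along the tool's x, y, z normalised to -1 to 1, where 1 is 0.3 m, then the turn, a rotation vector about the tool's x, y, z normalised to -1 to 1, where 1 is 45 degrees, then the gripper's target within -1 to 1 (shut at 1, half-way at 0, fully open at -1). A call has 1 to 8 rows; each row is the pose to reach, as a shift and turn from the pose commanded when the call began, along the tool's axes at that moment; what a row does not reach only later rows make up. A row lasts 1/12 s, in which the tool goes at most 41.7 mm and 7.16 degrees, less where a joint would pass 70% of its speed; a pose out of reach is approached as far as the arm can. A call with a number of a shift or a turn outside -1 to 1 is refused whole. A call with a gripper value outside its range is refused whole. The fingers move at their own pace and stop on an object; the grip force is fixed at half the most. Time passes only in rows, so rows that repeat a pose let the fingers close. It gives the time, the measured TCP pose, the force, the opening and the grip force at its end, in the units of the state.
- read_state(): the state, without advancing time (a new reading comes with each control period).
- capture(name): name is "scene" or "top" or "wrist"; returns a dict with "image" (384x512x3 uint8, red, green, blue), "vertical_fov" (degrees; the focal length in pixels is half the picture's height over the tangent of half this angle, whatever the lens; pixels are square), "cx", "cy" (the principal point, pixels), "k1" (the pictures are not rectified: a ray, as slopes to the right and down, at radius r is drawn at 1 + k1 r^2 times it, then the intrinsics apply), "world_from_camera" (4x4, takes a point from camera to world coordinates); the wrist camera has in their place "T_tool_cam" (4x4, takes a point from camera to tool coordinates, whose origin is the TCP and whose axes are the flange's). Camera axes: x right, y down, z forward; pixel columns grow to the right and rows downward; lengths in m; the calibration is good to about 2 mm. A picture is of the moment at which its call begins: read the wrist's pose just before it. There is no depth.
- hand_in(): hands the job in; it is judged then, once.
The state is a dict: "time_s": time; "joint_positions": joint angles; "qvel": joint speeds; "tau": joint torques, N m; "position": TCP position; "tcp_rot": TCP orientation; "force": force on the tool from outside, world axes, zero at the start; "moment": the same for the moment, N m; "opening": opening from 0.0 (shut) to 1.0 (fully open); "grasp_force": force on a finger pad.
Only numpy, scipy, OpenCV 4.12 (cv2) and the standard library are available. Lean on these libraries where they do the work, as an engineer would, in place of code of your own. Each camera call takes 0.05 s, during which the arm holds its last target. There are 200 camera calls.

### The job

Get the inlaid panel on the easel stand ready for a look: first press down the tail of the small keeper lever on its back so that its nose lifts clear of the prop leg, then flip the folded prop leg back over its top centre so that it swings all the way down behind the panel. Then take hold of the panel by its edge with the gripper, bring it upright and finish still gripping it there, upright and still, because it tips out of upright if let go. Do not push the loose things on the bench about.

Things in the scene. Friction and masses are not known exactly. Their poses are not given: they have to be found in the camera images.
- stand: easel stand, fixed: light wood base board 300 x 260 x 18 mm (x -130..170 mm), origin on the bench (z = 0) below the panel's hinge line; x axis = from the panel's front to its back, y along the hinge, z up. Wooden front rest (160 mm wide, x -63..-45 mm, 130 mm high) before the panel; low batten (x 128..142 mm, 17 mm above the board) catches the leg's foot if the panel falls back
- panel: dark wooden panel with inlay on its front (its -x face), 18 mm thick (x), 220 mm wide (y), origin on the hinge line, 34 mm above the bench; z axis = up along the panel (lower edge at z = 6 mm, top edge at z = 200 mm), x axis = normal, towards its back. 0.7 kg or so. Prop leg and keeper lever are mounted on its back and swing with it
- tilt (a joint): panel hinge, rad: 0 = panel upright; negative = top leans towards the front, -0.35 = against the front rest (where it lies at the start, by its weight); positive = leans back; range -0.35 to 0.3 (with the prop leg down, the leg catches on the base and props the panel at about 0.15). Almost frictionless: the panel falls when not held
- leg (a joint): prop leg hinge, rad: 0 = folded up flat along the panel's back, pointing along the panel's +z; grows as the leg swings to the back (+x of the panel) and down; 2.335 = fully down, at its stop. Loose hinge: while the panel leans on its front rest the leg's own weight keeps it folded up to about 0.35 rad (its top centre, leg vertical), past which it falls down by itself within about a second or two
- leg_tip (a point): end of the prop leg, on its centre line. The leg is a flat steel bar 145 mm long, 20 mm wide, 8 mm thick, with a dark rubber tip; its pivot is at panel x 16, y 0, z 100 mm, so when folded it stands 45 mm above the panel's top edge, at mid width. Pushed there from the front it turns with well under 3 N
- keeper (a joint): keeper lever pivot, rad: about 0 = nose level across the back of the prop leg, which blocks it; grows as the tail is pressed down and the nose rises (turning about the panel's normal); clear of the leg from 0.6; stop at 0.95. Stays where it is left; about 1 N turns it
- keeper_tail (a point): centre of the press pad (22 x 22 x 10 mm) at the tail end of the brass keeper lever. The pivot is at panel x 25.5, y 70, z 175 mm; the 68 mm nose points to the panel's -y at joint 0; the pad's centre is 85 mm from the pivot towards the panel's +y, beyond the panel's side edge, and at joint 0 rises 0.5 rad above the panel's y axis (so at joint value k it is 0.5 - k above it). Clear room above and below it
- top_edge (a point): middle of the panel's top edge (panel x 0, y 0, z 200 mm). The half of the edge on the panel's -y side is free to grip, 18 mm thick
- bottle: small glass bottle with a screw cap, 48 mm diameter, 150 mm tall, standing; a bystander
- glue_jar: white jar, 70 mm diameter, 75 mm tall, standing; a bystander
- screwdriver: screwdriver lying on the bench; a bystander
- brush: flat brush lying on the bench; a bystander
- finial: small turned wooden finial, 42 mm diameter, 54 mm tall, standing; a bystander

How it is judged (in metres and radians):
On the way, in this order (a step that is already met when the one before it is completed fails the run):
1. the keeper's nose is raised clear of the prop leg, which is still folded (value of joint keeper above 0.6 rad and value of joint leg below 0.4 rad), for 0.2 s.
2. the prop leg is flipped over centre and fully down (value of joint leg above 2.2 rad), for 0.3 s.
At the end, for the whole second after the job is handed in: the fingers grip the panel (over 10 N, grasp point within 30 mm of the panel's mid plane), upright within 0.07 rad (4 degrees) and still (under 0.1 rad/s); prop leg fully down (over 2.2 rad), keeper still raised (over 0.5 rad) (angle between panel's own z axis and vertical below 0.07 rad and value of joint leg above 2.2 rad and value of joint keeper above 0.5 rad and contact force between the fingers and panel above 10 N and x of the grasp point in the frame of panel between -0.03 and 0.03 m and angular speed of panel below 0.1 rad/s); the arm keeps its last pose, push and grip.
It fails at once if a loose thing on the bench is pushed more than 30 mm (distance of any of bottle, glue_jar, screwdriver, brush, finial from where it was at the start of the episode above 0.03 m).
It also fails if it takes over 58 s, if anything falls off the work surface, if the arm or the gripper's body presses on something with over 40 N, if the wrist force passes 120 N, or if a joint passes its speed limit or range.

## Working session

There is one attempt and no reset: what is moved stays moved. The work goes in short steps, Python scripts to look and compute and a tool call to move; the robot and the scene stay as the last step left them, time stands still between calls to the robot, and variables do not carry over. Pictures are saved under pics/ and viewed, at most 10 in all, crops included, and the job is handed in when it is done.

Besides the shell and the picture viewer there is one more tool, called as name(argument=value, ...) on one line, values as JSON. step_arm: Moves the arm, as the interface text tells. Scaled input: -1 to 1 covers 0.3 m each way for a shift and 45 degrees each way for a turn. Its arguments: {"type":"object","properties":{"steps":{"type":"array"}},"required":["steps"]}

```bash
mkdir -p pics; ls
python3 - <<'E'
from rig import *
import cv2,pickle
s=read_state();print(s)
d={}
for n in("scene","top"):
    c=capture(n);d[n]=c
    cv2.imwrite(f"pics/{n}0.png",cv2.resize(c["image"][:,:,::-1],(768,576)))
    print(n,c["vertical_fov"],c["cx"],c["cy"],c["k1"],c["world_from_camera"].round(3).tolist() if hasattr(c["world_from_camera"],'round') else c["world_from_camera"])
pickle.dump(d,open("cams.pkl","wb"))
E
```

```text
pics
{'time_s': 0.0, 'joint_positions': array([ 5.97300480e+01,  3.02801615e+01,  8.21562191e+01, -1.11244205e-03,
        6.76865862e+01, -1.02267207e+01]), 'qvel': array([ 0.08715083, -0.01214957,  0.08312508,  0.02729232,  0.10180723,
        0.04525688]), 'tau': array([ 7.00230958e-04, -4.40058947e+01, -1.76587629e+01,  6.34296192e-02,
        5.84631076e-02, -1.51138088e-04]), 'position': array([0.21381045, 0.58652825, 0.22335971]), 'tcp_rot': array([[-9.39436628e-01,  3.42721000e-01, -1.06631855e-03],
       [ 3.42722467e-01,  9.39434852e-01, -1.86261785e-03],
       [ 3.63378554e-04, -2.11526275e-03, -9.99997697e-01]]), 'force': array([-0.64489708,  0.51748602, -0.544777  ]), 'moment': array([-0.0090971 , -0.06804301,  0.02051244]), 'grasp_force': 0.0, 'opening': 1.0014556209884768}
scene 52.668705712870555 255.37209556437256 187.99380011429488 0.029882549152888398 [[0.118, 0.592, -0.798, 1.333], [0.993, -0.054, 0.107, -0.129], [0.021, -0.804, -0.594, 0.816], [0.0, 0.0, 0.0, 1.0]]
top 48.67776211298059 259.3412178591994 191.77828847891084 0.0507994508005972 [[0.011, -0.981, 0.194, 0.224], [-1.0, -0.007, 0.022, -0.025], [-0.02, -0.194, -0.981, 1.509], [0.0, 0.0, 0.0, 1.0]]
```

View pics/scene0.png

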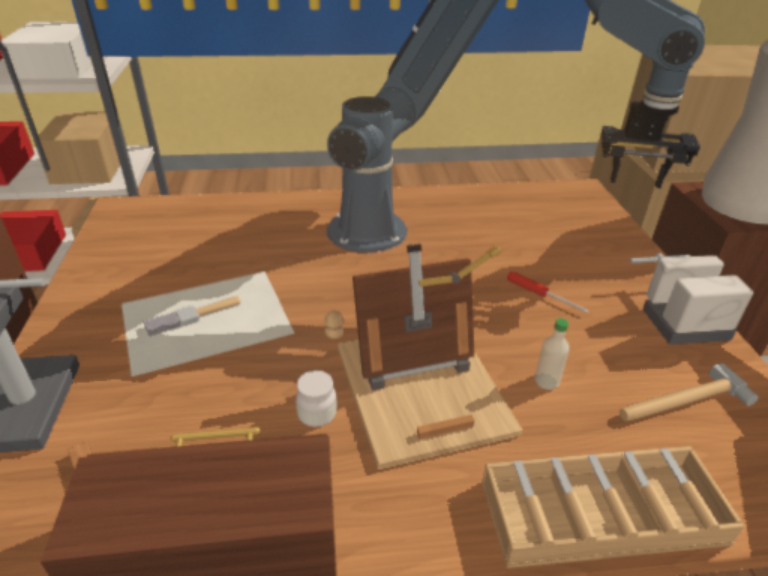

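View pics/top0.png

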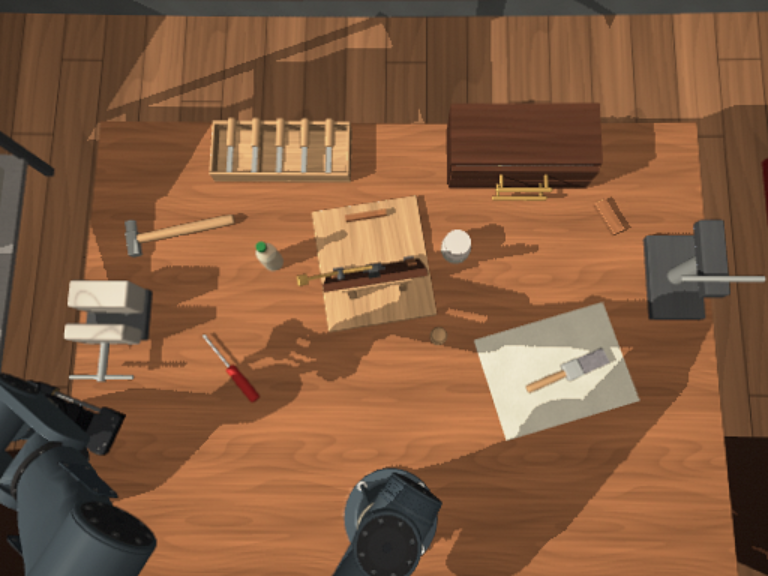

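The views show the stand with its back facing away from the robot. In the top view the board corners are at (313,211), (418,196), (437,315) and (327,330). In the scene view the leg tip is at (414,248), the pad at (497,252), the bottle right of the stand, and the finial and jar to its left. Next I fit the stand pose.

```bash
cat > h.py <<'E'
import numpy as np,cv2,pickle
from scipy.optimize import least_squares
from scipy.spatial.transform import Rotation as R
def foc(c): return 192/np.tan(np.radians(c["vertical_fov"])/2)
def proj(c,P,T=None):
    T=np.linalg.inv(np.array(c["world_from_camera"]) if T is None else T); p=np.atleast_2d(P)@T[:3,:3].T+T[:3,3]
    m=p[:,:2]/p[:,2:]; m=m*(1+c["k1"]*(m**2).sum(1,keepdims=True))
    return m*foc(c)+[c["cx"],c["cy"]]
def onz(c,uv,z):
    m0=(np.array(uv)-[c["cx"],c["cy"]])/foc(c); m=m0.copy()
    for _ in range(20): m=m0/(1+c["k1"]*(m@m))
    T=np.array(c["world_from_camera"]); d=T[:3,:3]@np.r_[m,1]; return T[:3,3]+d*(z-T[2,3])/d[2]
def stand(q): # x,y,yaw -> R,t
    return R.from_euler('z',q[2]).as_matrix(),np.array([q[0],q[1],0])
def pan(q,tilt,p):
    S,t=stand(q); return (np.atleast_2d(p)@R.from_euler('y',tilt).as_matrix().T+[0,0,.034])@S.T+t
E
python3 - <<'E'
from h import *
d=pickle.load(open("cams.pkl","rb"));k=1.5
C=[[.17,.13,.018],[.17,-.13,.018],[-.13,-.13,.018],[-.13,.13,.018]]
top=np.array([[313,211],[418,196],[437,315],[327,330]])/k
sc=np.array([[521,433],[378,464]])/k
tip=[.016,0,.245]
pad=[.0255,.07+.085*np.cos(.5),.175+.085*np.sin(.5)]
# panel back face top corners
pc=[[.009,-.11,.2],[.009,.11,.2]]
scp=np.array([[414,247],[497,252],[355,274],[472,262]])/k
def f(q):
    S,t=stand(q); W=np.array(C)@S.T+t
    return np.r_[(proj(d["top"],W)-top).ravel(),(proj(d["scene"],W[:2])-sc).ravel(),(proj(d["scene"],pan(q,q[3],[tip,pad]+pc))-scp).ravel()]
r=least_squares(f,[.5,0,0,-.35],loss='soft_l1');print(r.x.round(4),r.fun.reshape(-1,2).round(1).tolist())
q=r.x; np.save("q.npy",q)
for n,p in dict(tip=tip,pad=pad,piv=[.0255,.07,.175],top=[0,0,.2],topL=[0,-.11,.2],topR=[0,.11,.2]).items(): print(n,pan(q,q[3],p).round(3))
for n,c,uv,z in [("bottlecap","top",(262,247),.15),("bottle base","scene",(549,382),0.0),("jar","top",(456,241),.075),("finial","top",(439,335),.05),("sd1","top",(207,337),.01),("sd2","top",(255,397),.01),("drill box?","top",(100,295),.1)]:
    print(n,onz(d[c],np.array(uv)/k,z).round(3))
E
```

```text
[ 0.5638  0.0452  0.1507 -0.3188] [[-0.6, -1.0], [-0.6, -0.8], [-0.8, -0.4], [-0.1, -0.0], [-0.2, -1.1], [-2.3, -0.5], [0.7, -0.8], [-1.5, 0.3], [-0.6, 2.8], [0.7, -0.6]]
tip [[0.503 0.036 0.272]]
pad [[0.499 0.182 0.247]]
piv [[0.523 0.11  0.208]]
top [[0.502 0.036 0.224]]
topL [[ 0.518 -0.073  0.224]]
topR [[0.485 0.145 0.224]]
bottlecap [0.582 0.287 0.15 ]
bottle base [0.588 0.298 0.   ]
jar [ 0.619 -0.147  0.075]
finial [ 0.402 -0.108  0.05 ]
sd1 [0.398 0.439 0.01 ]
sd2 [0.259 0.317 0.01 ]
drill box? [0.481 0.657 0.1  ]
```

```bash
cat >> h.py <<'E'
q0=np.load("q.npy") if __import__("os").path.exists("q.npy") else None
def trot(tilt=0.,q=None):  # tool z = -panel z, tool y = panel x
    q=q0 if q is None else q
    P=stand(q)[0]@R.from_euler('y',tilt).as_matrix(); y=P[:,0]; z=-P[:,2]; return np.c_[np.cross(y,z),y,z]
def rows(s,p,rot):
    A=np.array(s["tcp_rot"]); dp=A.T@(np.array(p)-s["position"])/.3
    rv=R.from_matrix(A.T@rot).as_rotvec(degrees=True)/45
    print("row",np.r_[dp,rv].round(3).tolist(),"mm",round(np.linalg.norm(dp)*300),"deg",round(np.linalg.norm(rv)*45,1))
E
python3 - <<'E'
from h import *; from rig import *
s=read_state()
def pad(k,t=-.35): return pan(q0,t,[.0255,.07+.085*np.cos(.5-k),.175+.085*np.sin(.5-k)])[0]
for k in(0,.3,.6,.8,.9): print(k,pad(k).round(3))
tgt=pad(0)+[0,0,.07]; print(tgt, trot(0).round(3))
rows(s,s["position"]*.5+tgt*.5+[0,0,.03],R.from_matrix(s["tcp_rot"]).as_matrix()@R.from_euler('z',31,degrees=True).as_matrix())
rows(s,tgt,trot(0))
E
```

```text
0 [0.493 0.181 0.245]
0.3 [0.499 0.19  0.223]
0.6 [0.508 0.193 0.199]
0.8 [0.514 0.191 0.184]
0.9 [0.517 0.188 0.176]
[0.49259158 0.18062612 0.31541466] [[-0.15   0.989 -0.   ]
 [ 0.989  0.15  -0.   ]
 [ 0.     0.    -1.   ]]
row [-0.668, -0.477, -0.253, 0.0, 0.0, 0.689] mm 258 deg 31.0
row [-1.337, -0.953, -0.305, -0.002, 0.001, 1.363] mm 501 deg 61.3
```

step_arm(steps=[[-0.668,-0.477,-0.253,0,0,0.689,1],[-0.668,-0.477,-0.253,0,0,0.689,1],[-0.668,-0.477,-0.253,0,0,0.689,1],[-0.668,-0.477,-0.253,0,0,0.689,1],[-0.668,-0.477,-0.253,0,0,0.689,1],[-0.668,-0.477,-0.253,0,0,0.689,1],[-0.668,-0.477,-0.253,0,0,0.689,1],[-0.668,-0.477,-0.253,0,0,0.689,1]])

```text
time_s: 0.77
position: [0.3552, 0.3824, 0.3011]
tcp_rot: [[-0.625, 0.781, 0.002], [0.781, 0.625, 0.001], [-0.0, 0.002, -1.0]]
force: [-1.0, 0.6, -0.5]
opening: 0.479
grasp_force: 0.0
```

Run:
```python
from h import *; from rig import *
s=read_state();print(s["time_s"],s["position"])
rows(s,[.493,.183,.315],trot(0))
```

```text
0.7667 [0.35519979 0.38239793 0.30107347]
row [-0.806, -0.057, -0.046, 0.002, -0.0, 0.668] mm 243 deg 30.1
```

step_arm(steps=[[-0.806,-0.057,-0.046,0.002,0,0.668,1],[-0.806,-0.057,-0.046,0.002,0,0.668,1],[-0.806,-0.057,-0.046,0.002,0,0.668,1],[-0.806,-0.057,-0.046,0.002,0,0.668,1],[-0.806,-0.057,-0.046,0.002,0,0.668,1],[-0.806,-0.057,-0.046,0.002,0,0.668,1],[-0.806,-0.057,-0.046,0.002,0,0.668,1],[-0.806,-0.057,-0.046,0.002,0,0.668,1]])

```text
time_s: 1.43
position: [0.4924, 0.1852, 0.313]
tcp_rot: [[-0.153, 0.988, -0.003], [0.988, 0.153, 0.0], [0.001, -0.003, -1.0]]
force: [-0.8, -0.4, 0.1]
opening: 0.013
grasp_force: 0.0
```

Run:
```python
from h import *; from rig import *
s=read_state();print(s["time_s"],s["position"])
rows(s,[.493,.183,.315],trot(0))
c=capture("wrist");print(c["T_tool_cam"])
cs=capture("scene")
T=np.eye(4);T[:3,:3]=s["tcp_rot"];T[:3,3]=s["position"];T=T@np.array(c["T_tool_cam"])
pts={'pad':[.0255,.1446,.2158],'piv':[.0255,.07,.175],'tR':[.009,.11,.2],'tip':[.016,0,.245],'tL':[.009,-.11,.2]}
for k,p in pts.items():print(k,proj(c,pan(q0,-.35,p),T).round())
a=c["image"][:,:,::-1];b=cv2.resize(cs["image"][130:290,200:400,::-1],None,fx=1.92,fy=2.4)
cv2.imwrite("pics/w1.png",np.hstack([a[:, :512],cv2.resize(b,(288,384))]))
```

```text
1.4333 [0.49238738 0.18522611 0.31303247]
row [-0.008, 0.001, -0.007, -0.004, -0.001, 0.003] mm 3 deg 0.2
[[-1.32799789e-04 -9.54897472e-01 -2.96935683e-01  8.19296121e-02]
 [ 9.99999860e-01 -2.79165975e-04  4.50518821e-04  1.21169629e-03]
 [-5.13093623e-04 -2.96935582e-01  9.54897375e-01 -1.61649920e-01]
 [ 0.00000000e+00  0.00000000e+00  0.00000000e+00  1.00000000e+00]]
pad [[258. 214.]]
piv [[273. 271.]]
tR [[247. 242.]]
tip [[236. 379.]]
tL [[249. 419.]]
```

View pics/w1.png

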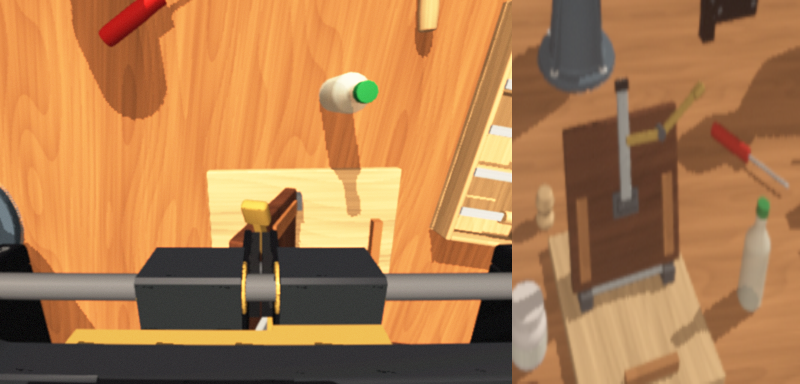

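The wrist view shows the pad at (256,212), against a predicted (258,214), so the fit holds. Next I press along the pad's arc.

Run:
```python
from h import *; from rig import *
s=read_state()
for p in [(.493,.184,.277),(.499,.19,.252),(.508,.193,.230),(.513,.191,.215),(.516,.189,.207)]: rows(s,p,trot(0))
```

```text
row [-0.01, 0.006, 0.12, -0.005, -0.001, 0.007] mm 36 deg 0.4
row [0.007, 0.029, 0.204, -0.005, -0.001, 0.007] mm 62 deg 0.4
row [0.012, 0.061, 0.277, -0.005, -0.001, 0.007] mm 85 deg 0.4
row [0.003, 0.076, 0.327, -0.005, -0.001, 0.007] mm 101 deg 0.4
row [-0.006, 0.085, 0.353, -0.005, -0.001, 0.007] mm 109 deg 0.4
```

step_arm(steps=[[-0.01,0.006,0.06,0,0,0,1],[-0.01,0.006,0.12,0,0,0,1],[0.0,0.018,0.165,0,0,0,1],[0.007,0.029,0.204,0,0,0,1],[0.01,0.045,0.24,0,0,0,1],[0.012,0.061,0.277,0,0,0,1],[0.008,0.07,0.305,0,0,0,1],[0.003,0.076,0.327,0,0,0,1]])

```text
time_s: 2.2
position: [0.5152, 0.1904, 0.2151]
tcp_rot: [[-0.155, 0.988, -0.0], [0.988, 0.155, 0.0], [0.0, -0.0, -1.0]]
force: [1.0, 1.0, 2.2]
opening: 0.007
grasp_force: 1.3
```

step_arm(steps=[[-0.004,0.005,0.013,0,0,0,1],[-0.009,0.009,0.026,0,0,0,1],[-0.009,0.009,0.026,0,0,0,1]])

```text
time_s: 2.45
position: [0.5183, 0.187, 0.2078]
tcp_rot: [[-0.154, 0.988, -0.0], [0.988, 0.154, -0.001], [-0.0, -0.0, -1.0]]
force: [2.2, 0.5, -0.4]
opening: 0.005
grasp_force: 0.7
```

Run:
```python
from h import *; from rig import *
s=read_state();print(s["time_s"],s["position"],s["force"])
cs=capture("scene");cv2.imwrite("pics/s2.png",cv2.resize(cs["image"][130:290,200:400,::-1],(700,560),interpolation=cv2.INTER_CUBIC))
```

```text
2.45 [0.51827235 0.1870086  0.20775687] [ 2.19240215  0.50528057 -0.44129351]
```

View pics/s2.png

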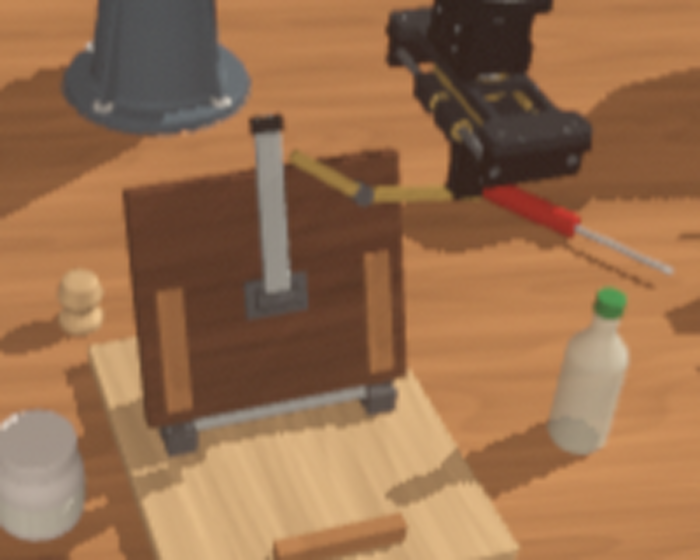

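The crop shows the nose tip at (293,157), the pivot at (365,195) and the tail running level to (455,195). The nose is just beside the leg. I'll estimate k from that.

Run:
```python
from h import *; from rig import *
c=pickle.load(open("cams.pkl","rb"))["scene"];s=read_state()
for k in (.4,.5,.6,.7,.8,.9):
    P=pan(q0,-.35,[[.0255,.07-.068*np.cos(k),.175+.068*np.sin(k)],[.0255,.07,.175],[.0255,.07+.06*np.cos(.5-k),.175+.06*np.sin(.5-k)]])
    print(k,((proj(c,P)-[200,130])*3.5).round().tolist())
rows(s,[.521,.189,.198],trot(0));rows(s,[.523,.187,.190],trot(0))
```

```text
0.4 [[282.0, 173.0], [361.0, 195.0], [434.0, 177.0]]
0.5 [[285.0, 165.0], [361.0, 195.0], [434.0, 185.0]]
0.6 [[289.0, 157.0], [361.0, 195.0], [434.0, 192.0]]
0.7 [[294.0, 149.0], [361.0, 195.0], [433.0, 199.0]]
0.8 [[300.0, 142.0], [361.0, 195.0], [431.0, 207.0]]
0.9 [[306.0, 135.0], [361.0, 195.0], [429.0, 214.0]]
row [0.006, 0.011, 0.033, -0.001, 0.001, 0.005] mm 11 deg 0.2
row [-0.002, 0.017, 0.06, -0.001, 0.001, 0.005] mm 19 deg 0.2
```

step_arm(steps=[[0.006,0.006,0.018,0,0,0,1],[0.006,0.011,0.033,0,0,0,1],[0.0,0.014,0.048,0,0,0,1],[-0.002,0.017,0.062,0,0,0,1],[-0.002,0.017,0.062,0,0,0,1],[-0.002,0.017,0.062,0,0,0,1]])

```text
time_s: 3.0
position: [0.522, 0.1873, 0.189]
tcp_rot: [[-0.154, 0.988, -0.003], [0.988, 0.154, -0.001], [-0.0, -0.003, -1.0]]
force: [0.1, 0.1, 0.3]
opening: 0.003
grasp_force: 0.1
```

Run:
```python
from h import *; from rig import *
s=read_state();print(s["time_s"],s["position"],s["force"])
cs=capture("scene");cv2.imwrite("pics/s3.png",cv2.resize(cs["image"][130:290,200:400,::-1],(700,560),interpolation=cv2.INTER_CUBIC))
```

```text
3.0 [0.52197898 0.18733262 0.18896694] [0.05145939 0.06990103 0.3169656 ]
```

View pics/s3.png

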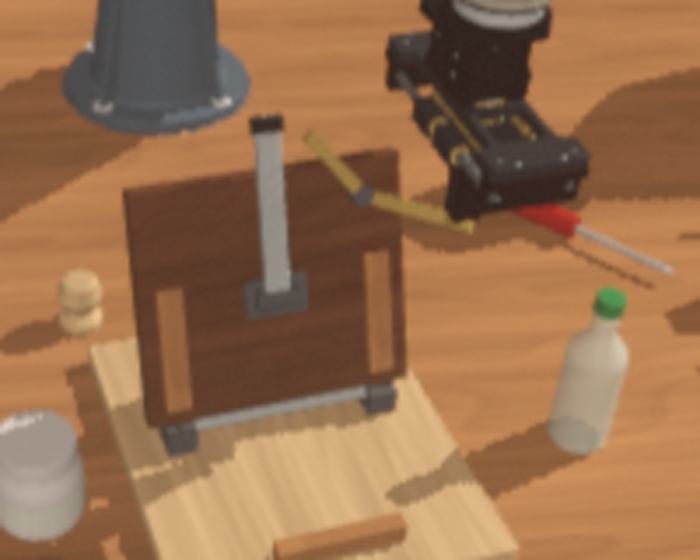

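The nose tip is now at (308,133) and the tail runs down to (470,228), so k is about 0.9 and well clear of the leg. Next I go round to the front of the leg.

```bash
cat >> h.py <<'E'
def W(x,y,z): 
    S,t=stand(q0); return S@[x,y,z]+t
E
python3 - <<'E'
from h import *; from rig import *
s=read_state()
print(s["joint_positions"].round(1))
for p in [W(-.025,.15,.34),W(-.125,-.003,.335)]: rows(s,p,trot(0))
class D(dict):pass
a=dict(s); a["position"]=W(-.125,-.003,.335);a["tcp_rot"]=trot(0)
for p in [W(-.125,-.003,.265),W(0.005,-.003,.265),W(0.005,-.003,.335)]:rows(a,p,trot(0))
E
```

```text
[ 8.2 27.5 94.3 -0.  58.4 -0.7]
row [0.01, -0.018, -0.503, -0.004, 0.0, 0.005] mm 151 deg 0.3
row [-0.498, -0.354, -0.485, -0.004, 0.0, 0.005] mm 234 deg 0.3
row [0.0, 0.0, 0.233, 0.0, 0.0, 0.0] mm 70 deg 0.0
row [-0.0, 0.433, 0.233, 0.0, 0.0, 0.0] mm 148 deg 0.0
row [-0.0, 0.433, 0.0, 0.0, 0.0, 0.0] mm 130 deg 0.0
```

step_arm(steps=[[0.01,-0.018,-0.2,0,0,0,1],[0.01,-0.018,-0.4,0,0,0,1],[0.01,-0.018,-0.503,0,0,0,1],[0.01,-0.018,-0.503,0,0,0,1]])

```text
time_s: 3.38
position: [0.5175, 0.1902, 0.3446]
tcp_rot: [[-0.155, 0.988, 0.003], [0.988, 0.155, 0.0], [-0.0, 0.003, -1.0]]
force: [1.1, -0.1, -0.1]
opening: 0.003
grasp_force: 0.0
```

step_arm(steps=[[-0.508,-0.336,0.018,0,0,0,1],[-0.508,-0.336,0.018,0,0,0,1],[-0.508,-0.336,0.018,0,0,0,1],[-0.508,-0.336,0.018,0,0,0,1],[-0.508,-0.336,0.018,0,0,0,1],[-0.508,-0.336,0.018,0,0,0,1],[-0.508,-0.336,0.018,0,0,0,1]])

```text
time_s: 3.97
position: [0.4404, 0.0233, 0.3354]
tcp_rot: [[-0.152, 0.988, -0.001], [0.988, 0.152, 0.0], [0.0, -0.001, -1.0]]
force: [-0.1, 0.4, -0.5]
opening: 0.007
grasp_force: 0.0
```

Run:
```python
from h import *; from rig import *
s=read_state();print(s["time_s"],s["position"],s["force"])
for p in [W(-.125,-.003,.265),W(0.005,-.003,.265)]: rows(s,p,trot(0))
```

```text
3.9667 [0.44044961 0.0233406  0.33535007] [-0.10503385  0.42848865 -0.52548837]
row [0.0, 0.001, 0.234, -0.002, -0.001, 0.003] mm 70 deg 0.1
row [-0.001, 0.434, 0.234, -0.002, -0.001, 0.003] mm 148 deg 0.1
```

step_arm(steps=[[0,0,0.12,0,0,0,1],[0,0,0.234,0,0,0,1],[0,0,0.234,0,0,0,1]])

```text
time_s: 4.22
position: [0.4369, 0.0255, 0.2603]
tcp_rot: [[-0.156, 0.988, -0.014], [0.988, 0.156, 0.002], [0.004, -0.013, -1.0]]
force: [-1.6, -0.2, -1.2]
opening: 0.004
grasp_force: 0.0
```

step_arm(steps=[[0,0.06,0,0,0,0,1],[0,0.12,0,0,0,0,1],[0,0.18,0,0,0,0,1],[0,0.24,0,0,0,0,1],[0,0.3,0,0,0,0,1],[0,0.37,0,0,0,0,1],[0,0.433,0,0,0,0,1],[0,0.433,0,0,0,0,1]])

```text
time_s: 4.88
position: [0.5738, 0.0451, 0.2663]
tcp_rot: [[-0.157, 0.988, 0.004], [0.988, 0.157, -0.0], [-0.001, 0.004, -1.0]]
force: [-0.1, 0.7, 1.0]
opening: 0.006
grasp_force: 0.0
```

step_arm(steps=[[0,0,-0.12,0,0,0,-1],[0,0,-0.23,0,0,0,-1],[0,0,-0.23,0,0,0,-1],[0,0,-0.23,0,0,0,-1],[0,0,-0.23,0,0,0,-1],[0,0,-0.23,0,0,0,-1],[0,0,-0.23,0,0,0,-1],[0,0,-0.23,0,0,0,-1]])

```text
time_s: 5.55
position: [0.5685, 0.0439, 0.3327]
tcp_rot: [[-0.155, 0.988, -0.004], [0.988, 0.155, -0.0], [0.0, -0.004, -1.0]]
force: [0.1, 1.2, 0.3]
opening: 0.523
grasp_force: 0.0
```

Run:
```python
from h import *; from rig import *
s=read_state();print(s["time_s"],s["position"],s["force"])
cs=capture("scene");cv2.imwrite("pics/s4.png",cv2.resize(cs["image"][130:290,200:400,::-1],(700,560),interpolation=cv2.INTER_CUBIC))
rows(s,W(-.20,-.065,.34),trot(-.35))
```

```text
5.55 [0.56849123 0.04385462 0.3327391 ] [0.10397681 1.18388369 0.30916456]
row [-0.207, -0.683, -0.022, -0.451, -0.001, 0.006] mm 214 deg 20.3
```

View pics/s4.png

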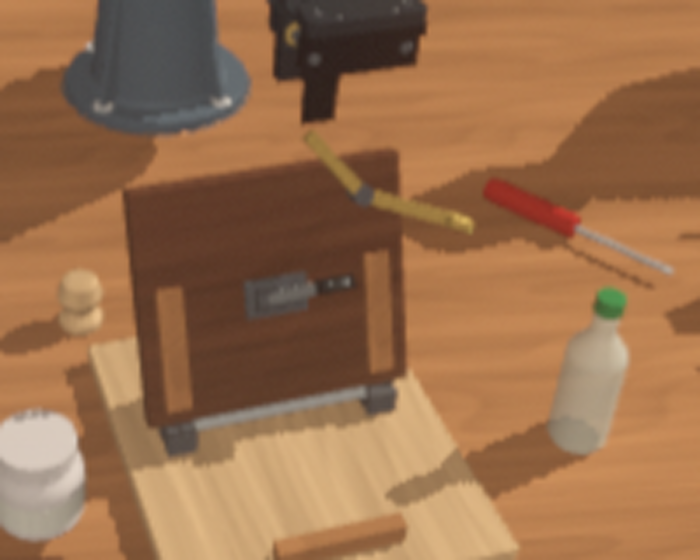

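The leg is mid-fall, pointing at the camera, and the keeper is still raised. Next I move to the pre-grasp over the -y half of the edge.

Run:
```python
from h import *; from rig import *
s=read_state()
rows(s,pan(q0,-.35,[0,-.065,.265])[0],trot(-.35))
```

```text
row [-0.208, -0.319, 0.168, -0.45, -0.001, 0.006] mm 125 deg 20.3
```

step_arm(steps=[[-0.208,-0.1,0.0,0,0,0,-1],[-0.208,-0.319,0.0,-0.15,0,0.006,-1],[-0.208,-0.319,0.08,-0.3,0,0.006,-1],[-0.208,-0.319,0.168,-0.45,0,0.006,-1],[-0.208,-0.319,0.168,-0.45,0,0.006,-1],[-0.208,-0.319,0.168,-0.45,0,0.006,-1],[-0.208,-0.319,0.168,-0.45,0,0.006,-1],[-0.208,-0.319,0.168,-0.45,0,0.006,-1]])

```text
time_s: 6.27
position: [0.4868, -0.0338, 0.2853]
tcp_rot: [[-0.15, 0.927, 0.344], [0.989, 0.141, 0.05], [-0.002, 0.348, -0.938]]
force: [1.3, -0.4, 0.6]
opening: 0.992
grasp_force: 0.0
```

Run:
```python
from h import *; from rig import *
s=read_state();print(s["time_s"],s["position"],s["force"],s["opening"])
rows(s,pan(q0,-.35,[0,-.065,.202])[0],trot(-.35))
cs=capture("scene");c=capture("wrist")
T=np.eye(4);T[:3,:3]=s["tcp_rot"];T[:3,3]=s["position"];T=T@np.array(c["T_tool_cam"])
for t in (-.35,-.32):print(proj(c,pan(q0,t,[[.009,-.11,.2],[-.009,-.11,.2],[.009,.11,.2],[-.009,.11,.2]]),T).round().tolist())
b=cv2.resize(cs["image"][130:290,200:400,::-1],(288,384))
cv2.imwrite("pics/w5.png",np.hstack([c["image"][:,:,::-1],b]))
```

```text
6.2667 [ 0.48683929 -0.03376049  0.28529838] [ 1.27466521 -0.44443477  0.6092749 ] 0.9920728287671016
row [0.005, -0.013, 0.214, 0.007, 0.002, 0.001] mm 64 deg 0.3
[[264.0, 258.0], [243.0, 258.0], [266.0, -55.0], [237.0, -55.0]]
[[271.0, 258.0], [250.0, 258.0], [275.0, -55.0], [247.0, -55.0]]
```

View pics/w5.png

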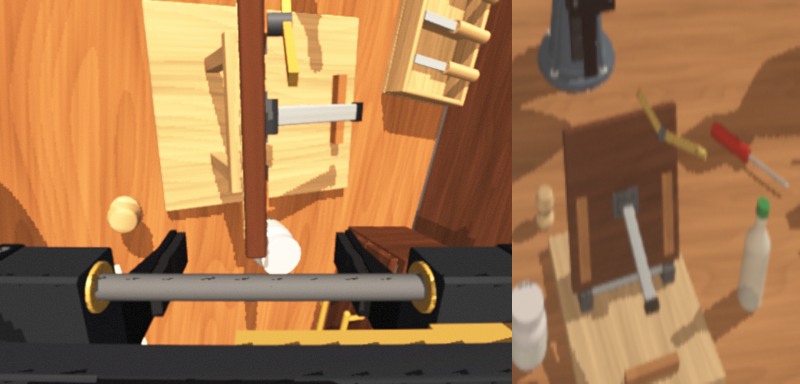

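The leg is down and resting low behind the panel. The panel's end is at columns 245–267, row 258, as predicted for tilt ≈ -0.345, and centred between the fingers. Next I descend and close.

step_arm(steps=[[0.005,-0.008,0.1,0.005,0,0,-1],[0.005,-0.01,0.18,0.007,0,0,-1],[0.005,-0.01,0.21,0.007,0,0,-1],[0.005,-0.01,0.21,0.007,0,0,-1]])

```text
time_s: 6.7
position: [0.5033, -0.0279, 0.222]
tcp_rot: [[-0.152, 0.931, 0.333], [0.988, 0.142, 0.053], [0.002, 0.337, -0.941]]
force: [-0.7, 0.1, 0.1]
opening: 0.996
grasp_force: 0.0
```

step_arm(steps=[[0,0,0,0,0,0,1],[0,0,0,0,0,0,1],[0,0,0,0,0,0,1],[0,0,0,0,0,0,1],[0,0,0,0,0,0,1],[0,0,0,0,0,0,1],[0,0,0,0,0,0,1],[0,0,0,0,0,0,1]])

```text
time_s: 7.37
position: [0.5027, -0.0285, 0.2236]
tcp_rot: [[-0.15, 0.93, 0.336], [0.989, 0.141, 0.051], [0.0, 0.34, -0.94]]
force: [-0.6, -0.3, -0.3]
opening: 0.479
grasp_force: 0.0
```

step_arm(steps=[[0,0,0,0,0,0,1],[0,0,0,0,0,0,1],[0,0,0,0,0,0,1],[0,0,0,0,0,0,1],[0,0,0,0,0,0,1]])

```text
time_s: 7.78
position: [0.5027, -0.0285, 0.2234]
tcp_rot: [[-0.15, 0.93, 0.336], [0.989, 0.141, 0.051], [0.0, 0.339, -0.941]]
force: [0.3, -0.4, -0.6]
opening: 0.095
grasp_force: 0.0
```

Run:
```python
from h import *; from rig import *
s=read_state();print(s["time_s"],s["position"],s["force"],s["opening"],s["grasp_force"],s["tcp_rot"])
S,t=stand(q0); l=S.T@(s["position"]-t)-[0,0,.034]; print("stand",l, "tilt by pos",np.arctan2(l[0],l[2]),"r",np.hypot(l[0],l[2]),"tilt by rot",np.arctan2(-(S.T@s["tcp_rot"])[0,2],-(S.T@s["tcp_rot"])[2,2]))
r=np.hypot(l[0],l[2]);t0=np.arctan2(l[0],l[2])
for tt in np.linspace(t0,0,9)[1:]: rows(s,pan(q0,tt,[0,l[1],r])[0],trot(tt))
```

```text
7.7833 [ 0.50270313 -0.02845203  0.22338308] [ 0.31598896 -0.43059266 -0.56388288] 0.09479897965827346 0.00010155754125662497 [[-1.50039243e-01  9.30004623e-01  3.35528876e-01]
 [ 9.88679929e-01  1.40972180e-01  5.13696731e-02]
 [ 4.73796460e-04  3.39438132e-01 -9.40628263e-01]]
stand [-0.07142884 -0.06363098  0.18938308] tilt by pos -0.3606681706005133 r 0.20240560707745492 tilt by rot -0.346319632792592
row [0.0, 0.03, 0.0, 0.039, -0.001, -0.0] mm 9 deg 1.8
row [0.0, 0.061, 0.002, 0.097, -0.001, -0.0] mm 18 deg 4.3
row [0.0, 0.091, 0.005, 0.154, -0.001, -0.0] mm 27 deg 6.9
row [0.0, 0.121, 0.009, 0.211, -0.001, -0.0] mm 36 deg 9.5
row [0.0, 0.151, 0.015, 0.269, -0.001, -0.0] mm 46 deg 12.1
row [0.0, 0.181, 0.022, 0.326, -0.001, -0.0] mm 55 deg 14.7
row [0.0, 0.21, 0.03, 0.384, -0.001, -0.0] mm 64 deg 17.3
row [0.0, 0.239, 0.04, 0.441, -0.001, -0.0] mm 73 deg 19.8
```

Opening 0.095 (8 mm) with no force means the panel is not between the fingers. I'll look.

Run:
```python
from h import *; from rig import *
s=read_state()
cs=capture("scene");c=capture("wrist")
b=cv2.resize(cs["image"][130:290,200:400,::-1],(288,384))
cv2.imwrite("pics/w6.png",np.hstack([c["image"][:,:,::-1],b]))
s=read_state();print(s["time_s"],s["opening"],s["grasp_force"])
```

```text
7.8833 0.034757276273596954 7.334025127203603e-06
```

View pics/w6.png

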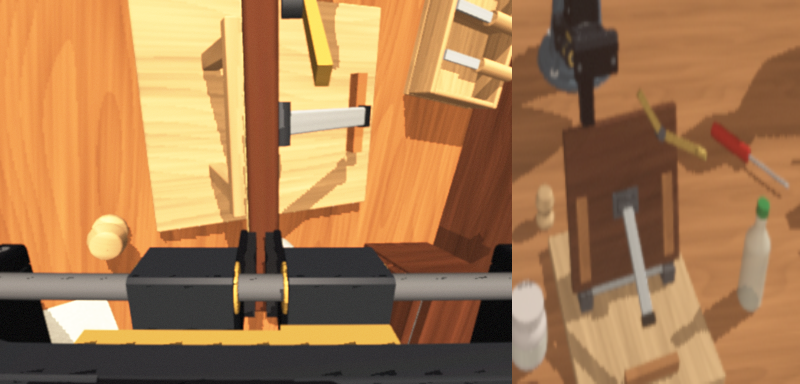

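The fingers are at the edge but have closed above it, with the tips at about row 232 in the wrist view. I'll check where the tips really are along the tool axis.

Run:
```python
from h import *; from rig import *
c=capture("wrist");s=read_state()
T=np.array(c["T_tool_cam"])
for z in(-.02,0,.006,.025,.04):print(z,proj(c,[[.0095,0,z],[-.0095,0,z]],T).round().tolist())
rot=np.array(s["tcp_rot"]);S,t=stand(q0)
M=np.eye(4);M[:3,:3]=rot;M[:3,3]=s["position"];M=M@T
print(proj(c,pan(q0,-.35,[[.009,0,.2],[-.009,0,.2],[.009,-.11,.2]]),M).round())
f=foc(c);print(f,s["position"],s["opening"])
```

```text
-0.02 [[257.0, 249.0], [257.0, 281.0]]
0 [[257.0, 233.0], [257.0, 262.0]]
0.006 [[257.0, 229.0], [258.0, 257.0]]
0.025 [[258.0, 217.0], [258.0, 243.0]]
0.04 [[258.0, 209.0], [258.0, 234.0]]
[[278. 137.]
 [244. 137.]
 [275. 312.]]
305.16833600932006 [ 0.50270963 -0.02845086  0.22338389] 0.020811874510780436
```

All three clues (two keeper presses and this view) put the real fingertips about 0–5 mm ahead of the TCP, not 25. I'll open and go about 20 mm deeper.

step_arm(steps=[[0,0,-0.02,0,0,0,-1],[0,0,-0.02,0,0,0,-1],[0,0,-0.02,0,0,0,-1],[0,0,-0.02,0,0,0,-1],[0,0,-0.02,0,0,0,-1],[0,0,-0.02,0,0,0,-1],[0,0,-0.02,0,0,0,-1],[0,0,-0.02,0,0,0,-1]])

```text
time_s: 8.6
position: [0.5007, -0.0287, 0.229]
tcp_rot: [[-0.15, 0.93, 0.336], [0.989, 0.141, 0.051], [0.0, 0.339, -0.941]]
force: [-0.7, 0.9, 1.3]
opening: 0.544
grasp_force: 0.0
```

step_arm(steps=[[0,0.006,0.04,0,0,0,-1],[0,0.01,0.06,0,0,0,-1],[0,0.01,0.075,0,0,0,-1],[0,0.01,0.085,0,0,0,-1],[0,0.01,0.085,0,0,0,-1]])

```text
time_s: 9.02
position: [0.5118, -0.0269, 0.2053]
tcp_rot: [[-0.15, 0.93, 0.334], [0.989, 0.141, 0.052], [0.001, 0.338, -0.941]]
force: [-1.3, 0.6, -0.0]
opening: 0.923
grasp_force: 0.0
```

step_arm(steps=[[0,0,0,0,0,0,1],[0,0,0,0,0,0,1],[0,0,0,0,0,0,1],[0,0,0,0,0,0,1],[0,0,0,0,0,0,1],[0,0,0,0,0,0,1],[0,0,0,0,0,0,1],[0,0,0,0,0,0,1]])

```text
time_s: 9.68
position: [0.5121, -0.0271, 0.2062]
tcp_rot: [[-0.15, 0.93, 0.336], [0.989, 0.141, 0.051], [0.0, 0.34, -0.941]]
force: [-0.0, -0.7, -0.9]
opening: 0.476
grasp_force: 0.0
```

step_arm(steps=[[0,0,0,0,0,0,1],[0,0,0,0,0,0,1],[0,0,0,0,0,0,1],[0,0,0,0,0,0,1],[0,0,0,0,0,0,1],[0,0,0,0,0,0,1]])

```text
time_s: 10.18
position: [0.5116, -0.027, 0.2059]
tcp_rot: [[-0.151, 0.93, 0.335], [0.989, 0.142, 0.051], [-0.0, 0.339, -0.941]]
force: [-1.3, -0.2, 1.3]
opening: 0.203
grasp_force: 30.0
```

Gripped: opening 0.203 (17.7 mm), 30 N. Now for the arc to upright.

Run:
```python
from h import *; from rig import *
s=read_state()
S,t=stand(q0); l=S.T@(s["position"]-t)-[0,0,.034]
r=np.hypot(l[0],l[2]);t0=np.arctan2(l[0],l[2]);print(l,r,t0)
a0=np.arctan2(-(S.T@s["tcp_rot"])[0,2],-(S.T@s["tcp_rot"])[2,2]);print(a0)
for f in np.linspace(0,1,17)[1:]: rows(s,pan(q0,t0*(1-f),[0,l[1],r])[0],trot(a0*(1-f)))
```

```text
[-0.06239002 -0.06357988  0.17190707] 0.18287852893961956 -0.34814587935528163
-0.3454709818538953
row [-0.0, 0.013, 0.0, 0.027, -0.0, 0.001] mm 4 deg 1.2
row [-0.0, 0.027, 0.001, 0.055, -0.0, 0.001] mm 8 deg 2.5
row [-0.0, 0.04, 0.001, 0.082, -0.0, 0.001] mm 12 deg 3.7
row [-0.0, 0.053, 0.002, 0.11, -0.0, 0.001] mm 16 deg 4.9
row [-0.0, 0.066, 0.003, 0.137, -0.0, 0.001] mm 20 deg 6.2
row [-0.0, 0.079, 0.005, 0.165, -0.0, 0.001] mm 24 deg 7.4
row [-0.0, 0.093, 0.007, 0.192, -0.0, 0.001] mm 28 deg 8.7
row [-0.0, 0.106, 0.009, 0.22, -0.0, 0.001] mm 32 deg 9.9
row [-0.0, 0.119, 0.011, 0.247, -0.0, 0.001] mm 36 deg 11.1
row [-0.0, 0.132, 0.014, 0.275, -0.0, 0.001] mm 40 deg 12.4
row [-0.0, 0.145, 0.017, 0.302, -0.0, 0.001] mm 44 deg 13.6
row [-0.0, 0.157, 0.02, 0.33, -0.0, 0.001] mm 48 deg 14.8
row [-0.0, 0.17, 0.024, 0.357, -0.0, 0.001] mm 52 deg 16.1
row [-0.0, 0.183, 0.028, 0.385, -0.0, 0.001] mm 55 deg 17.3
row [-0.0, 0.196, 0.032, 0.412, -0.0, 0.001] mm 59 deg 18.6
row [-0.0, 0.208, 0.036, 0.44, -0.0, 0.001] mm 63 deg 19.8
```

step_arm(steps=[[0,0.013,0,0.027,0,0,1],[0,0.027,0.001,0.055,0,0,1],[0,0.04,0.001,0.082,0,0,1],[0,0.053,0.002,0.11,0,0,1],[0,0.066,0.003,0.137,0,0,1],[0,0.079,0.005,0.165,0,0,1],[0,0.093,0.007,0.192,0,0,1],[0,0.106,0.009,0.22,0,0,1]])

```text
time_s: 10.85
position: [0.5421, -0.0218, 0.2141]
tcp_rot: [[-0.151, 0.974, 0.168], [0.989, 0.148, 0.027], [0.001, 0.17, -0.985]]
force: [-1.2, 1.6, -1.1]
opening: 0.209
grasp_force: 30.0
```

Run:
```python
from h import *; from rig import *
s=read_state()
S,t=stand(q0); l=S.T@(s["position"]-t)-[0,0,.034]
r=np.hypot(l[0],l[2]);t0=np.arctan2(l[0],l[2]);print(l,r,t0,s["force"],s["moment"],s["grasp_force"])
a0=np.arctan2(-(S.T@s["tcp_rot"])[0,2],-(S.T@s["tcp_rot"])[2,2]);print(a0)
for f in np.linspace(0,1,9)[1:]: rows(s,pan(q0,t0*(1-f),[0,l[1],.1829])[0],trot(a0*(1-f)))
```

```text
[-0.03147738 -0.06299947  0.18013644] 0.18286596921139278 -0.1729951922788591 [-1.187486    1.61390934 -1.11448801] [-0.00650588  0.23667288  0.39975381] 30.018109381198883
-0.17125734643837623
row [-0.0, 0.013, 0.0, 0.027, -0.002, 0.001] mm 4 deg 1.2
row [-0.0, 0.026, 0.0, 0.055, -0.002, 0.001] mm 8 deg 2.5
row [-0.0, 0.04, 0.001, 0.082, -0.002, 0.001] mm 12 deg 3.7
row [-0.0, 0.053, 0.002, 0.109, -0.002, 0.001] mm 16 deg 4.9
row [-0.0, 0.066, 0.003, 0.136, -0.002, 0.001] mm 20 deg 6.1
row [-0.0, 0.079, 0.005, 0.164, -0.002, 0.001] mm 24 deg 7.4
row [-0.0, 0.092, 0.007, 0.191, -0.002, 0.001] mm 28 deg 8.6
row [-0.0, 0.105, 0.009, 0.218, -0.002, 0.001] mm 32 deg 9.8
```

step_arm(steps=[[0,0.013,0,0.027,0,0,1],[0,0.026,0,0.055,0,0,1],[0,0.04,0.001,0.082,0,0,1],[0,0.053,0.002,0.109,0,0,1],[0,0.066,0.003,0.136,0,0,1],[0,0.079,0.005,0.164,0,0,1],[0,0.092,0.007,0.191,0,0,1],[0,0.105,0.009,0.218,0,0,1]])

```text
time_s: 11.52
position: [0.5733, -0.0164, 0.2169]
tcp_rot: [[-0.151, 0.989, -0.0], [0.989, 0.151, 0.003], [0.003, 0.0, -1.0]]
force: [-0.6, 1.6, -0.3]
opening: 0.207
grasp_force: 30.0
```

step_arm(steps=[[0,0,0,0,0,0,1],[0,0,0,0,0,0,1],[0,0,0,0,0,0,1],[0,0,0,0,0,0,1],[0,0,0,0,0,0,1],[0,0,0,0,0,0,1]])

```text
time_s: 12.02
position: [0.5729, -0.0166, 0.2169]
tcp_rot: [[-0.15, 0.989, 0.002], [0.989, 0.15, 0.003], [0.003, 0.002, -1.0]]
force: [-0.5, 5.3, -0.3]
opening: 0.206
grasp_force: 30.0
```

Run:
```python
from h import *; from rig import *
s=read_state()
S,t=stand(q0); l=S.T@(s["position"]-t)-[0,0,.034]
print(l,np.arctan2(l[0],l[2]),s["force"],s["moment"],s["grasp_force"],s["qvel"].round(2))
cs=capture("scene");
for p in ([.009,-.11,.2],[.009,.11,.2]):
  for t in (0,-.05): print(((proj(cs,pan(q0,t,p))-[200,130])*3.5).round())
cv2.imwrite("pics/s7.png",cv2.resize(cs["image"][130:290,200:400,::-1],(700,560),interpolation=cv2.INTER_CUBIC))
```

```text
[-0.00028908 -0.06240727  0.18286123] -0.0015808848216461047 [-0.54408735  5.31197639 -0.34409155] [0.71580302 0.17506686 0.33857259] 30.04386395215988 [ 0.03 -0.01 -0.03  0.08 -0.08  0.  ]
[[147. 238.]]
[[143. 229.]]
[[438. 193.]]
[[433. 185.]]
```

View pics/s7.png

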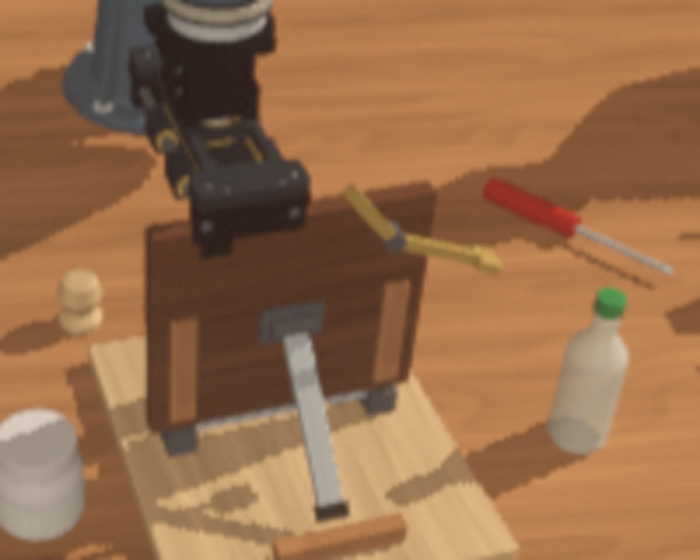

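The panel is upright in the grip, its top corners at (147,228) and (435,183). The leg foot is down at (331,510) and the keeper is still raised. I'll check the tilt and leg angle numerically.

Run:
```python
from h import *
c=pickle.load(open("cams.pkl","rb"))["scene"]
g=lambda t,p:((proj(c,pan(q0,t,p))-[200,130])*3.5).round().tolist()
P=[[.009,-.11,.2],[.009,.11,.2],[.03,.07,.175]]
print("start",g(-.35,P),"obs (127,190),(398,150),(365,195)")
for t in(-.06,-.03,0,.03):print(t,g(t,P),"tip",[g(t,[.016+.145*np.sin(a),0,.1+.145*np.cos(a)])[0] for a in(2.1,2.2,2.335)])
```

```text
start [[124.0, 192.0], [401.0, 152.0], [364.0, 197.0]] obs (127,190),(398,150),(365,195)
-0.06 [[143.0, 227.0], [432.0, 184.0], [389.0, 235.0]] tip [[340.0, 507.0], [335.0, 511.0], [328.0, 514.0]]
-0.03 [[145.0, 232.0], [435.0, 189.0], [392.0, 240.0]] tip [[340.0, 512.0], [335.0, 515.0], [328.0, 517.0]]
0 [[147.0, 238.0], [438.0, 193.0], [395.0, 246.0]] tip [[340.0, 517.0], [335.0, 520.0], [327.0, 520.0]]
0.03 [[149.0, 243.0], [442.0, 198.0], [397.0, 251.0]] tip [[340.0, 521.0], [335.0, 524.0], [327.0, 523.0]]
```

Pose readings say 0 and the picture says about -0.03, both within tolerance. I'll nudge +0.02 rad to centre between them.

step_arm(steps=[[0,0.004,0,0.008,0,0,1],[0,0.008,0,0.016,0,0,1],[0,0.012,0,0.025,0,0,1],[0,0.012,0,0.025,0,0,1],[0,0.012,0,0.025,0,0,1],[0,0.012,0,0.025,0,0,1],[0,0.012,0,0.025,0,0,1],[0,0.012,0,0.025,0,0,1]])

```text
time_s: 12.73
position: [0.5765, -0.016, 0.2168]
tcp_rot: [[-0.15, 0.989, -0.018], [0.989, 0.15, 0.0], [0.003, -0.017, -1.0]]
force: [-0.8, 4.9, 0.3]
opening: 0.207
grasp_force: 30.0
```

```bash
python3 -c "
from rig import *
s=read_state();print(s['grasp_force'],s['force'],s['qvel'].round(2));print(hand_in())"
```

```text
30.04409819841385 [-0.83493297  4.8803022   0.28806533] [-0.04 -0.01 -0.08  0.02 -0.04  0.02]
the job is handed in; nothing more can be done
None
```

I handed the job in at about 12.7 s, with the keeper raised, the prop leg down, and the panel gripped at 30 N and upright to within an estimated 0.03 rad; the hand-in gave no verdict.

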